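# Vacuum the clipper clean at the barber's cleaning station

## Robot

A 6-joint arm with a two-finger parallel gripper is mounted at the origin on the work surface. World frame = base frame: x ahead of the robot, y to its left, z up, the work surface at z = 0. Lengths are in m, angles in rad, forces in N, time in s.
With the tool pointing down it reaches from about 0.35 to 0.775 m from the base axis. Payload 5.5 kg.
Tool frame: the origin (TCP) lies at the very end of the fingers, on their centre line; the grasp point (between the pads) lies 19 mm behind it; x points along the fingers, y is the direction in which the jaws open and shut, and the axes are right-handed (so a half turn about x gives the same grasp; the last joint's range is limited). The gripper opens to 85 mm and grips with 20 to 120 N. Pads are 22 mm wide; open, the fingers measure 114 mm over their backs; the gripper's body (76 mm by 85 mm) begins 54 mm behind the grasp point. The pads swing forward as they close: fully open they stand 13 mm farther back than shut.
Start: joints at [-1.254, 0.313, 0.046, 1.304, 0, 1.431], TCP at [0.254, -0.516, 0.231] pointing down, gripper open.
Joint ranges: [-2.76, 2.76], [-0.86, 1.69], [-1.03, 1.26], [-2.2, 2.34], [-1.47, 1.5], [-3.14, 3.14]. Speed limits (rad/s): [2.57, 2.57, 3.14, 3.14, 3.14, 3.14].

## Interface

Orientations are given as a unit quaternion [w, x, y, z].
In Python, from workcell import env gives the robot as it stands.
- The arm moves only by the tool servo_tool, never from a script. Its argument "increments" is a list of rows, each an object with "offset": the shift along the tool's x, y, z in cm, a list of three; "yaw": the turn about the tool's x in degrees. In form: [{"offset": [x, y, z], "yaw": yaw}, ...]. A call has exactly 8 rows; each row is the pose to reach, as a shift and turn from the pose commanded when the call began, along the tool's axes at that moment; what a row does not reach only later rows make up. A row lasts 1/10 s, in which the tool goes at most 50 mm and 8.59 degrees, less where a joint would pass 70% of its speed; a pose out of reach is approached as far as the arm can. A call with a gripper value outside its range is refused whole. "claw" is the opening, from 0 (shut) to 1 (fully open), set as the call begins (left out, the last holds). The fingers move at their own pace and stop on an object; "force" is the grip in N (left out, the last holds). Time passes only in rows, so rows that repeat a pose let the fingers close, or fill a call up. It gives the time, the measured TCP pose, the force and the opening at its end, in the units of the state.
- env.get_state(): the state, without advancing time (a new reading comes with each control period).
- env.read_camera(name): name is "scene" or "side" or "wrist"; returns (picture, depth): 384x512x3 uint8, red, green, blue; 384x512 float32, m along the optical axis (not along the pixel's ray), 0 where there is no reading.
- env.camera_model(name): a dict with "vertical_fov" (degrees; the focal length in pixels is half the picture's height over the tangent of half this angle, whatever the lens; pixels are square), "cx", "cy" (the principal point, pixels), "D" ([k1, k2, p1, p2, k3] as OpenCV has them; the pictures are not rectified), "world_from_camera" (4x4, takes a point from camera to world coordinates). Camera axes: x right, y up, looking along -z (the intrinsics and any distortion apply to the point x, -y, -z); pixel columns grow to the right and rows downward; lengths in m; the calibration is good to about 2 mm. A picture is of the moment at which its call begins: read the wrist's pose just before it. camera_model takes no time and is no camera call; for the wrist camera it gives the pose at the moment of the call.
- env.hand_in(): hands the job in, once; it reports no verdict.
The state is a dict: "clock": time; "joint_pos": joint angles; "qvel": joint speeds; "tau": joint torques, N m; "tcp_pos": TCP position; "orientation": TCP orientation; "wrist_force": force on the tool from outside, world axes, zero at the start; "ft_torque": the same for the moment, N m; "finger_gap": finger opening in m.
Only numpy, scipy, OpenCV 4.12 (cv2) and the standard library are available. Lean on these libraries where they do the work, as an engineer would, in place of code of your own. Each camera call takes 0.05 s, during which the arm holds its last target.

## Task

Clean the black hair clipper: lay it in the cradle of the cleaning station, blade end towards the suction mouth, and press it against the sprung seal until the red catch has popped up behind its heel and keeps it there. Then turn the power dial clockwise past the first two clicks to the third (the red dot, full suction) and keep holding it there against its return spring, because it runs back to off when let go: finish while still holding the dial at the third click. Leave the trimmer and everything else on the counter where it is.

Things in the scene. Friction and masses are not known exactly. Their poses are not given: they have to be found in the camera images.
- station: Clipper cleaning station, fixed on the counter: light grey box 260 (x) x 340 (y) x 50 mm high; its flat top is the deck. Origin: centre of its underside, z up. A cradle runs along its y axis at x = 60 mm, with the suction mouth (frame 90 mm wide, 70 mm high above the deck) at the +y end. On the deck: a clear bin, 104 x 104 x 74 mm high, at x = -60, y = 100 mm; the dial at x = -65, y = -85 mm.
- cradle_home (a point): Where clipper_center lies when the clipper is flat on the deck and fully home; at x = 60, y = 16, z = 73 mm of the station, axes as the station's; the nose then points to +y. Let the clipper down 15 to 25 mm short (-y), then push it to +y: the sprung rubber seal meets the nose 6 mm before home, pushes back 3 N, 8 N at home, where it is solid. Let go, it backs some 3 mm onto the catch and stays.
- cradle_rails (a point): Centre of the free stretch of deck in the cradle, on deck level, axes as the station's. Two pairs of guide rails, 52 mm apart, lips flared outward, 20 mm high, stand from 57 to 94 mm ahead of it (+y) and from 56 to 110 mm behind it (-y); between them is room for fingers beside the clipper.
- catch (a joint): Red sprung catch, a round plunger 14 mm across standing 12 mm above the deck, on the cradle's middle line, 94 mm behind (-y of) cradle_home. Value in m: 0 = up, 0.0115 = pressed level with the deck. The clipper laid in the cradle presses it down under its heel (1 to 3 N); it rises by itself in about 0.3 s behind the heel once the clipper is less than 3 mm from home.
- catch_top (a point): Centre of the top of the red catch.
- clipper_center (a point): Centre (half-way up) of the cordless hair clipper: black body with brass-coloured trim and steel blade, 168 mm long, 44 mm wide, 46 mm high, about 0.3 kg, lying flat. Its x axis points to the blade (nose), 84 mm ahead of this point, z up; the heel is 84 mm behind. Its sides are parallel and can be gripped across the width (y) within 25 mm of the middle.
- clipper_nose (a point): Point at the blade end of the clipper, 84 mm along x from its centre.
- dial (a joint): Angle of the power dial in rad: 0 = off, growing clockwise seen from above. Clicks at 0.44 (first, low), 0.87 (second, medium) and 1.31 (third, full); end stop at 1.40. A spring drives it back to 0 from everywhere with 0.14 to 0.23 N m; each click adds or takes up to about 0.07 N m.
- dial_grip (a point): On the vertical axis of the dial, in the upper half of its bar grip, where to take hold; 90 mm above the counter. Its x axis runs along the bar to the white pointer mark and turns with the dial; z up. Black dial: a disc of 60 mm diameter whose top is 67 mm above the counter, and on it a bar 52 mm long, 14 mm wide and 34 mm tall, whose top is 101 mm above the counter.
- trimmer: Silver trimmer, 130 x 30 x 30 mm, lying on the counter near the clipper: not the clipper, leave it. Origin: centre of its underside.
- comb: Black comb, 185 x 30 x 5 mm, leave it. Origin: under its centre.
- scissors: Steel scissors, 170 mm long, leave them. Origin: under the middle.
- spray_bottle: Spray bottle, 68 mm diameter, 190 mm high, leave it. Origin: centre of its underside.
- gel_jar: Blue jar with a green lid, 84 mm diameter, 113 mm high, leave it. Origin: centre of its underside.
- brush_cup: Blue cup with a shaving brush in it, 80 mm diameter, 136 mm high, leave it. Origin: centre of its underside.
- neck_duster: Neck duster brush, 175 mm long, 44 mm thick, lying, leave it. Origin: under its middle.
Mind the look-alikes: they are no part of the job. Leave any green or pink look-alike of the part that bears clipper_center alone.

How it is judged:
On the way, in this order (a step that is already met when the one before it is completed fails the run):
1. the clipper lies home in the cradle, nose in the mouth, with the catch up behind its heel (y of clipper_center in the frame of cradle_home between -0.0055 and 0.005 m and x of clipper_center in the frame of cradle_home between -0.007 and 0.007 m and y of clipper_nose in the frame of cradle_home above 0.07 m and z of clipper_center in the frame of cradle_home below 0.005 m and angle between clipper_center's own z axis and vertical below 0.1 rad and value of joint catch below 0.003 m), for 0.3 s.
2. the dial is turned to the third click (value of joint dial above 1.2 rad), for 0.3 s.
At the end, for the whole second after the job is handed in: The robot still holds the dial at the third click (1.20 rad or more, over 1 N of contact); the clipper lies flat in the cradle, nose in the mouth, within 5.5 mm of home along it and 7 mm across, the catch up behind its heel (within 3 mm of fully up) (all of step 1 and value of joint dial above 1.2 rad and contact force between any of the fingers, the arm and dial above 1 N); the arm keeps its last pose, push and grip.
It fails at once if another thing on the counter is moved by more than 30 mm (distance of any of trimmer, comb, scissors, spray_bottle, gel_jar, brush_cup, neck_duster from where it was at the start of the episode above 0.03 m).
It also fails if it takes over 59 s, if anything falls off the work surface, if the arm or the gripper's body presses on something with over 40 N, if the wrist force passes 120 N, or if a joint passes its speed limit or range.

## Working session

There is one attempt and no reset: what is moved stays moved. The work goes in short steps, Python scripts to look and compute and a tool call to move; the robot and the scene stay as the last step left them, time stands still between calls to the robot, and variables do not carry over. Pictures are saved under pics/ and viewed, and the job is handed in when it is done.

Besides the shell and the picture viewer there is one more tool, called after ">>>" in YAML: its name, and indented under it one key for each argument. servo_tool: Moves the arm, as the interface text tells. Its arguments: {"type":"object","properties":{"increments":{"type":"array","items":{"type":"object","properties":{"offset":{"type":"array","items":{"type":"number"}},"yaw":{"type":"number"}}}},"claw":{"type":"number"},"force":{"type":"number"}},"required":["increments"]}

```bash
mkdir -p pics; ls; python3 - <<'E'
from workcell import env
import cv2,numpy as np
print(env.get_state())
for n in ["scene","side","wrist"]:
    m=env.camera_model(n); print(n,m)
    p,d=env.read_camera(n)
    cv2.imwrite(f"pics/{n}0.png",cv2.cvtColor(p,cv2.COLOR_RGB2BGR)); np.savez(f"{n}0.npz",p=p,d=d,T=m["world_from_camera"])
E
```

```text
pics
{'clock': 0.0, 'joint_pos': array([-1.25361431e+00,  3.14011170e-01,  4.49629198e-02,  1.30359630e+00,
        3.16911911e-05,  1.43121928e+00]), 'qvel': array([-6.21726418e-05, -4.18636102e-04, -5.50560158e-05,  1.43864857e-03,
       -2.18237584e-03,  5.61180131e-04]), 'tau': array([ 3.58261068e-04, -4.80627429e+01,  2.98533082e+01,  1.94905023e-02,
       -7.54161738e-05, -1.16024020e-05]), 'tcp_pos': array([ 0.2534483 , -0.5155539 ,  0.23039618]), 'orientation': array([-0.15943663, -0.68869935, -0.16074036,  0.68879293]), 'wrist_force': array([-0.22239275, -0.07944739, -0.03185508]), 'ft_torque': array([-0.03620692, -0.01101943,  0.01677625]), 'finger_gap': 0.08494506684631223}
scene {'vertical_fov': 55.76801362632238, 'cx': 252.61718322583238, 'cy': 194.146933902524, 'D': array([0.03482901, 0.        , 0.        , 0.        , 0.        ]), 'world_from_camera': array([[ 0.83210873, -0.4045094 ,  0.37943009,  0.97262102],
       [ 0.55431803,  0.58428871, -0.5927379 , -0.80426525],
       [ 0.01807133,  0.70354733,  0.7104186 ,  1.07634614],
       [ 0.        ,  0.        , 
[... 199 characters left out ...]
'world_from_camera': array([[-0.87034727,  0.26348075, -0.41602107, -0.08641414],
       [-0.49215369, -0.49413929,  0.71666666,  0.97476916],
       [-0.01674449,  0.82849518,  0.5597458 ,  0.83356292],
       [ 0.        ,  0.        ,  0.        ,  1.        ]])}
wrist {'vertical_fov': 68.6679388335672, 'cx': 257.45034726370477, 'cy': 192.08359946186584, 'D': array([0.02447151, 0.        , 0.        , 0.        , 0.        ]), 'world_from_camera': array([[ 0.44172311,  0.85899407,  0.25886267,  0.31953044],
       [-0.89715005,  0.42344223,  0.12577146, -0.48438646],
       [-0.00157644, -0.28779482,  0.95769079,  0.3736767 ],
       [ 0.        ,  0.        ,  0.        ,  1.        ]])}
```

View pics/scene0.png

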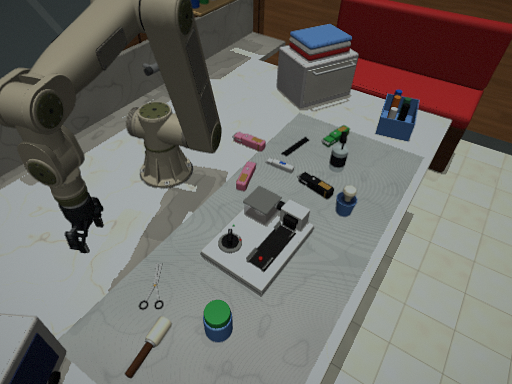

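View pics/side0.png

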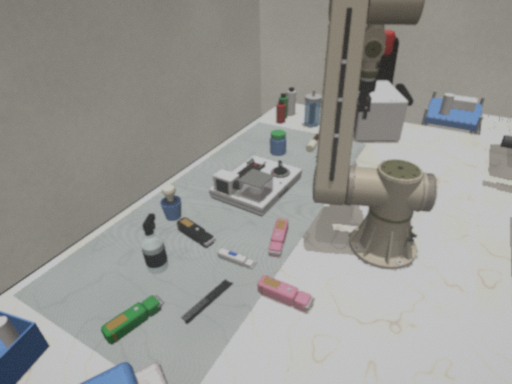

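View pics/wrist0.png

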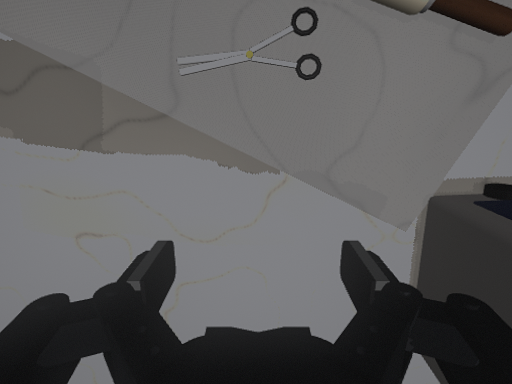

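The scene picture shows the station at about (258,240) and the black clipper at about (316,185). There are pink and green look-alikes nearby. I'll enlarge both views.

```bash
cat > h.py <<'E'
import numpy as np,cv2
from workcell import env
def K(m):
    f=192/np.tan(np.radians(m["vertical_fov"])/2)
    return np.array([[f,0,m["cx"]],[0,f,m["cy"]],[0,0,1]])
def ray(m,uv):
    q=cv2.undistortPoints(np.array([[uv]],float),K(m),np.array(m["D"]))[0,0]
    T=m["world_from_camera"]
    return T[:3,3],T[:3,:3]@np.array([q[0],-q[1],-1])
def atz(m,uv,z):
    o,d=ray(m,uv); return o+d*(z-o[2])/d[2]
def dep(m,uv,D):
    o,d=ray(m,uv); return o+d*D[int(round(uv[1])),int(round(uv[0]))]
def proj(m,P):
    T=m["world_from_camera"]; c=(np.asarray(P,float)-T[:3,3])@T[:3,:3]
    c=c*np.array([1,-1,-1]); return cv2.projectPoints(c.reshape(-1,1,3),np.zeros(3),np.zeros(3),K(m),np.array(m["D"]))[0][:,0]
def cloud(m,D):
    v,u=np.mgrid[:384,:512]; uv=np.stack([u,v],-1).reshape(-1,1,2).astype(float)
    q=cv2.undistortPoints(uv,K(m),np.array(m["D"]))[:,0]
    c=np.c_[q[:,0],-q[:,1],-np.ones(len(q))]*D.reshape(-1,1)
    T=m["world_from_camera"]; return (c@T[:3,:3].T+T[:3,3]).reshape(384,512,3)
def crop(p,x0,y0,x1,y1,s,name):
    c=cv2.resize(p[y0:y1,x0:x1],None,fx=s,fy=s,interpolation=cv2.INTER_CUBIC)
    for x in range((x0+19)//20*20,x1,20):cv2.putText(c,str(x),((x-x0)*s,8),0,.3,(255,0,0));cv2.line(c,((x-x0)*s,9),((x-x0)*s,14),(255,0,0))
    for y in range((y0+19)//20*20,y1,20):cv2.putText(c,str(y),(0,(y-y0)*s+3),0,.3,(255,0,0))
    cv2.imwrite("pics/"+name,cv2.cvtColor(c,cv2.COLOR_RGB2BGR))
E
python3 - <<'E'
from h import *
p=np.load("scene0.npz")["p"]; crop(p,195,140,365,295,4,"sc1.png")
p=np.load("side0.npz")["p"]; crop(p,130,120,320,280,4,"sd1.png")
E
```

```text
(no output)
```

View pics/sc1.png

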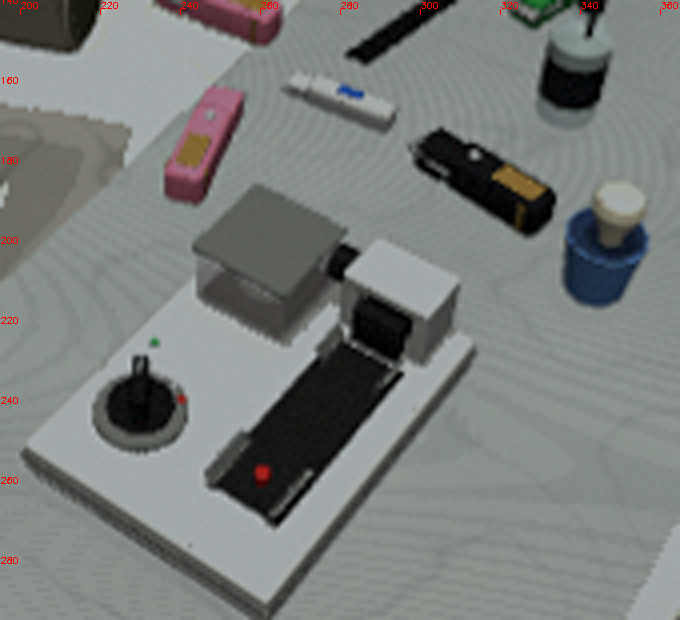

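View pics/sd1.png

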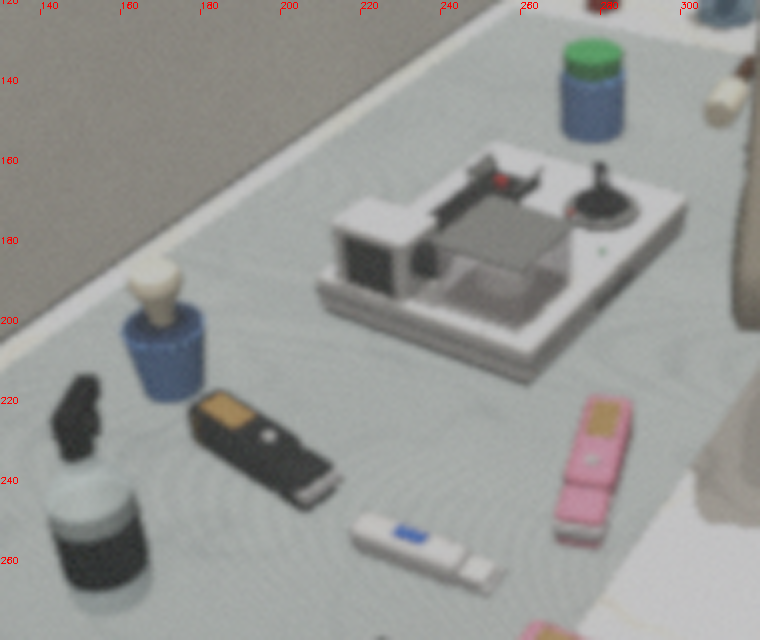

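```bash
cat > fit.py <<'E'
from h import *
m=env.camera_model("scene"); z=np.load("scene0.npz"); C=cloud(m,z["d"])
ms=env.camera_model("side"); zs=np.load("side0.npz"); Cs=cloud(ms,zs["d"])
# deck corners
for uv in [(200,253),(262,292),(314,228)]: print("deck sc",uv,atz(m,uv,.05))
for uv in [(262,209),(211,192),(254,157),(302,170)]: print("deck sd",uv,atz(ms,uv,.05))
for uv in [(234,225.5),(240,239.5),(260.5,258)]: print("dots",atz(m,uv,.05))
for uv in [(278.5,182),(270,173),(253,165)]: print("dots sd",atz(ms,uv,.05))
for nm,CC in (("sc",C),("sd",Cs)):
    P=CC.reshape(-1,3)
    k=(P[:,2]>.044)&(P[:,2]<.056)&(np.abs(P[:,0]-.6)<.35)&(np.abs(P[:,1])<.35)
    r=cv2.minAreaRect(P[k][:,:2].astype(np.float32)*1000); print(nm,k.sum(),r, np.median(P[k][:,2]))
    k=(P[:,2]>.02)&(P[:,2]<.3)&(np.abs(P[:,0]-.6)<.35)&(np.abs(P[:,1])<.5)
    n=np.zeros(k.shape,np.uint8);n[k]=1
    q,l,s,c=cv2.connectedComponentsWithStats(n.reshape(384,512))
    for i in range(1,q):
        if s[i][4]>60:
            pp=P[l.ravel()==i]; print(nm,s[i],np.median(pp,0).round(3),pp[:,2].max().round(3))
E
python3 fit.py
```

```text
deck sc (200, 253) [ 0.43349085 -0.2856241   0.05      ]
deck sc (262, 292) [ 0.68822373 -0.29077711  0.05      ]
deck sc (314, 228) [0.70549717 0.03488716 0.05      ]
deck sd (262, 209) [0.432352   0.06893495 0.05      ]
deck sd (211, 192) [0.66976933 0.06663887 0.05      ]
deck sd (254, 157) [ 0.66543827 -0.27030907  0.05      ]
deck sd (302, 170) [ 0.41647599 -0.26504876  0.05      ]
dots [ 0.45797002 -0.12123088  0.05      ]
dots [ 0.51294808 -0.16130709  0.05      ]
dots [ 0.61527289 -0.18618273  0.05      ]
dots sd [ 0.4633135  -0.12825329  0.05      ]
dots sd [ 0.52935001 -0.1761866   0.05      ]
dots sd [ 0.6309506  -0.20229923  0.05      ]
sc 4296 ((468.0213928222656, 13.862579345703125), (583.2901000976562, 548.642333984375), 79.53726196289062) 0.04957225914680796
sc [204 131  11  20 100] [0.252 0.014 0.261] 0.3
sc [329 131  19  39 457] [0.62  0.423 0.099] 0.196
sc [256 140  10  10  69] [0.267 0.352 0.039] 0.051
sc [272 159  22  13 120] [0.419 0.3   0.028] 0.034
sc [236 162  20  27 298] [0.331 0.134 0.043] 0.051
sc [297 172  37  25 395] [0.603 0.261 0.04 ] 0.053
sc [ 200  186  114  109 6627] [ 0.574 -0.123  0.051] 0.13
sc [336 186  21  29 460] [0.754 0.198 0.075] 0.138
sc [203 300  30  41 966] [ 0.644 -0.458  0.111] 0.119
sd 1653 ((464.3144836425781, 18.903564453125), (594.2980346679688, 519.0297241210938), 81.20135498046875) 0.050841409032221674
sd [270 129  17  25 364] [ 0.616 -0.421  0.08 ] 0.119
sd [ 209  155   94   59 3249] [0.516 0.001 0.056] 0.13
sd [161 184  21  35 533] [0.734 0.226 0.077] 0.138
sd [141 213  27  58 958] [0.597 0.458 0.108] 0.192
sd [177 217  40  29 517] [0.58  0.281 0.041] 0.051
sd [268 218  21  38 482] [0.312 0.174 0.043] 0.053
sd [218 248  37  18 286] [0.399 0.309 0.029] 0.035
sd [258 275  12  17 117] [0.261 0.375 0.046] 0.051
```

```bash
cat >> h.py <<'E'
from scipy.spatial.transform import Rotation as R
def tool():
    s=env.get_state(); q=s["orientation"]; return s,R.from_quat(np.r_[q[1:],q[0]]).as_matrix()
def to(target,R0=None):
    s,M=tool(); return (M.T@(np.array(target)-s["tcp_pos"])*100).round(2)
E
python3 - <<'E'
from h import *
s,M=tool(); print(M.round(3))
m=env.camera_model("wrist"); print("cam in tool",(M.T@(m["world_from_camera"][:3,3]-s["tcp_pos"])).round(3)); print((M.T@m["world_from_camera"][:3,:3]).round(3))
m=env.camera_model("scene"); z=np.load("scene0.npz"); ms=env.camera_model("side"); 
# clipper ends, on top z .046
for uv in [(300,176),(331,195)]: print(atz(m,uv,.035))
for uv in [(213,241.5),(181,222)]: print(atz(ms,uv,.035))
C=cloud(m,z["d"]).reshape(-1,3); Cs=cloud(ms,np.load("side0.npz")["d"]).reshape(-1,3)
for c in (C,Cs):
    k=(c[:,2]>.03)&(c[:,2]<.06)&(abs(c[:,0]-.59)<.1)&(abs(c[:,1]-.28)<.07)
    print(k.sum(),cv2.minAreaRect((c[k][:,:2]*1000).astype(np.float32)))
print("to view clip",to([.52,.25,.25]))
E
```

```text
[[-0.     0.441 -0.897]
 [ 0.001 -0.897 -0.441]
 [-1.    -0.001 -0.   ]]
cam in tool [-0.143  0.001 -0.073]
[[-0.     0.288 -0.958]
 [ 1.    -0.001 -0.   ]
 [-0.001 -0.958 -0.288]]
[0.52218467 0.27015238 0.035     ]
[0.67995474 0.24110617 0.035     ]
[0.49937844 0.29073734 0.035     ]
[0.66489364 0.26081509 0.035     ]
313 ((597.6065673828125, 269.59149169921875), (46.00999069213867, 160.58802795410156), 78.79562377929688)
430 ((587.2636108398438, 272.5855712890625), (44.29972457885742, 169.3182830810547), 79.82266998291016)
to view clip [ -1.85 -56.97 -57.69]
```

>>> servo_tool:
  increments:
    - {"offset":[-1,-2.3,-4.1],"yaw":-8}
    - {"offset":[-2,-4.6,-8.2],"yaw":-16}
    - {"offset":[-3,-6.9,-12.3],"yaw":-24}
    - {"offset":[-4,-9.2,-16.4],"yaw":-32}
    - {"offset":[-5,-11.5,-20.5],"yaw":-40}
    - {"offset":[-6,-13.8,-24.6],"yaw":-48}
    - {"offset":[-7,-16.1,-28.7],"yaw":-56}
    - {"offset":[-7,-18.4,-32.8],"yaw":-64}
  claw: 1

```text
clock: 0.95
tcp_pos: [0.468, -0.2048, 0.3027]
orientation: [0.503, 0.498, 0.501, -0.498]
wrist_force: [0.5, -1.4, -0.7]
finger_gap: 0.0853
```

```bash
python3 - <<'E'
from h import *
s,M=tool(); print(s["clock"],s["tcp_pos"],s["joint_pos"].round(3)); print(M.round(3)); print(to([.55,-.08,.30]))
E
```

```text
0.95 [ 0.46803011 -0.20482364  0.30265907] [-0.57   0.175  0.039  1.432 -0.     0.992]
[[ 0.002  1.     0.009]
 [-0.001  0.009 -1.   ]
 [-1.     0.002  0.001]]
[  0.27   8.3  -12.41]
```

>>> servo_tool:
  increments:
    - {"offset":[0,2,-3],"yaw":0}
    - {"offset":[0,4,-6],"yaw":0}
    - {"offset":[0,6,-9],"yaw":0}
    - {"offset":[0,7.5,-11.5],"yaw":0}
    - {"offset":[0,8.3,-12.4],"yaw":0}
    - {"offset":[0,8.3,-12.4],"yaw":0}
    - {"offset":[0,8.3,-12.4],"yaw":0}
    - {"offset":[0,8.3,-12.4],"yaw":0}

```text
clock: 1.75
tcp_pos: [0.5489, -0.0832, 0.3013]
orientation: [0.5, 0.499, 0.5, -0.5]
wrist_force: [0.3, -0.3, 0.6]
finger_gap: 0.0853
```

```bash
cat > snap.py <<'E'
from h import *
import sys
n=sys.argv[1]; cam=sys.argv[2] if len(sys.argv)>2 else "wrist"
m=env.camera_model(cam); p,d=env.read_camera(cam)
np.savez(n+".npz",p=p,d=d,m=np.array(m,dtype=object))
c=cv2.cvtColor(p,cv2.COLOR_RGB2BGR); c=cv2.resize(c,None,fx=1.5,fy=1.5,interpolation=cv2.INTER_CUBIC); cv2.imwrite(f"pics/{n}.png",c)
s,M=tool(); print(s["clock"],s["tcp_pos"],s["wrist_force"].round(2),s["finger_gap"]); print(M.round(3))
E
python3 snap.py st1
```

```text
1.8 [ 0.54888116 -0.08322299  0.30134274] [-0.36 -0.26 -0.17] 0.08567214456757166
[[-0.     1.     0.001]
 [-0.     0.001 -1.   ]
 [-1.    -0.     0.   ]]
```

View pics/st1.png

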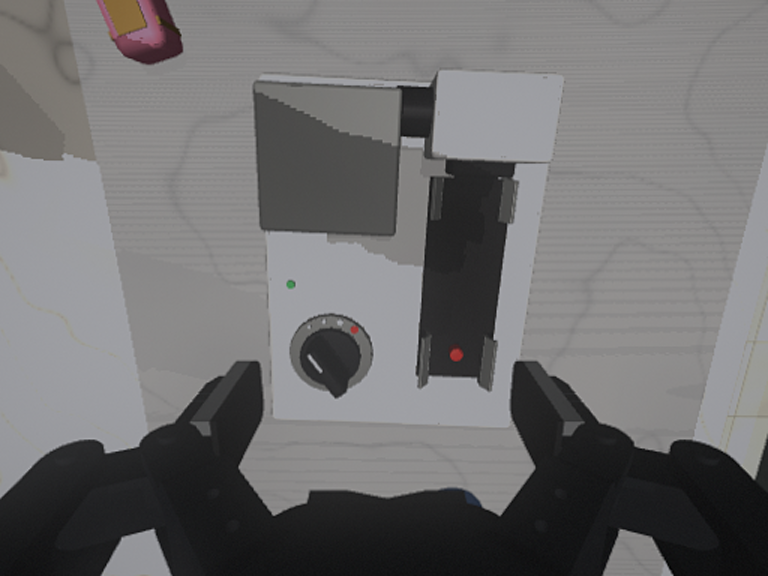

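The station lies upright in view: dial at about (331,354), catch at (456,355), front deck corners at (272,418) and (509,427). I'll enlarge it to measure.

```bash
python3 - <<'E'
from h import *
p=np.load("st1.npz")["p"]; crop(p,165,170,365,295,4,"st1a.png")
crop(p,165,40,385,180,3,"st1b.png")
E
```

```text
(no output)
```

View pics/st1a.png

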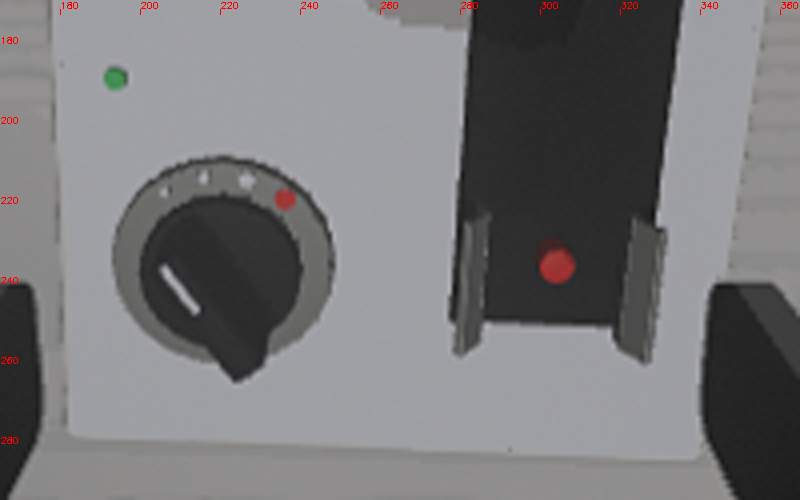

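View pics/st1b.png

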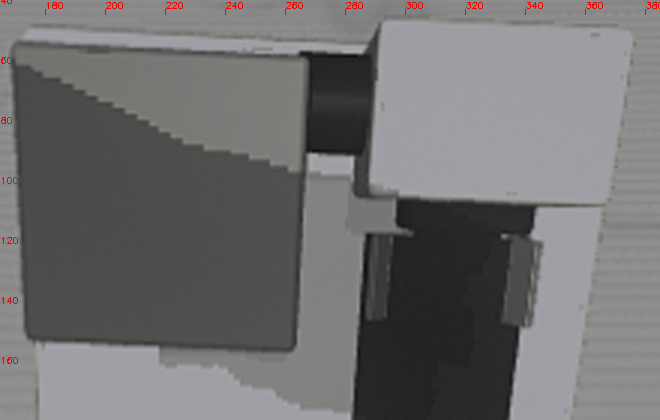

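```bash
cat > st.py <<'E'
from h import *
from scipy.optimize import least_squares
m=np.load("st1.npz",allow_pickle=True)["m"].item()
pts=[((-130,-170,50),(182,278.75)),((130,-170,50),(340,285)),((60,-78,62),(304,236.5)),((-65,-85,54),(221,234.75)),
((-112,152,124),(169.3,54.3)),((-8,152,124),(267.3,59)),((-8,48,124),(263.3,156.7)),((-112,48,124),(173.3,153.3))]
S=np.array([a for a,b in pts])/1000.; U=np.array([b for a,b in pts])
def W(x,S): return S@R.from_euler("z",x[2]).as_matrix().T+[x[0],x[1],0]
r=least_squares(lambda x:(proj(m,W(x,S))-U).ravel(),[.56,-.1,0],loss="soft_l1"); print(r.x,np.degrees(r.x[2])); print((proj(m,W(r.x,S))-U).round(1))
x=r.x; np.save("st.npy",x)
print("home",W(x,np.array([[.06,.016,.073]])),"dial",W(x,np.array([[-.065,-.085,.09]])))
a,b=atz(m,(165+163/4,170+266/4),.101),atz(m,(165+198/4,170+313/4),.101); print("ptr",a,b,np.degrees(np.arctan2(*(a-b)[1::-1])))
# bar: end corners top
for uv in [(193,200),(240,380)]: print(atz(m,(165+uv[0]/4,170+uv[1]/4),.101))
for e in [(165,191),(204,178),(247,180),(286,199)]:
    q=atz(m,(165+e[0]/4,170+e[1]/4),.055)-W(x,np.array([[-.065,-.085,.055]]))[0]; print(np.degrees(np.arctan2(q[1],q[0])))
E
python3 st.py
```

```text
[ 0.56225167 -0.1141298  -0.04009641] -2.297355259684739
[[-1.4  1.9]
 [ 1.3  1.6]
 [ 0.3 -0.2]
 [ 0.   0.3]
 [-1.6 -1.5]
 [ 1.3 -1.1]
 [ 0.4  0.9]
 [-0.6  0.4]]
home [[ 0.62284481 -0.1005478   0.073     ]] dial [[ 0.49389663 -0.19645591  0.09      ]]
ptr [ 0.48006554 -0.17627871  0.101     ] [ 0.49104775 -0.19370605  0.101     ] 122.21797402112006
[ 0.49108718 -0.1525159   0.101     ]
[ 0.50450212 -0.21933872  0.101     ]
126.11421768077437
100.30583458410149
73.49887369564651
46.54635095737873
```

>>> servo_tool:
  increments:
    - {"offset":[0,0.2,-4.5],"yaw":-8.5}
    - {"offset":[0,0.4,-9],"yaw":-17}
    - {"offset":[0,0.6,-13.5],"yaw":-25.5}
    - {"offset":[1,0.8,-18],"yaw":-34}
    - {"offset":[2,1,-22.5],"yaw":-42.5}
    - {"offset":[3,1.1,-27],"yaw":-51}
    - {"offset":[4,1.1,-31.5],"yaw":-59.5}
    - {"offset":[5,1.1,-35.5],"yaw":-68}

```text
clock: 2.6
tcp_pos: [0.5594, 0.2739, 0.2511]
orientation: [0.695, 0.132, 0.694, -0.132]
wrist_force: [1.1, -0.2, 0.4]
finger_gap: 0.0851
```

>>> servo_tool:
  increments:
    - {"offset":[0,0,0],"yaw":-7}
    - {"offset":[0,0,0],"yaw":-11.5}
    - {"offset":[0,0,0],"yaw":-11.5}
    - {"offset":[0,0,0],"yaw":-11.5}
    - {"offset":[0,0,0],"yaw":-11.5}
    - {"offset":[0,0,0],"yaw":-11.5}
    - {"offset":[0,0,0],"yaw":-11.5}
    - {"offset":[0,0,0],"yaw":-11.5}

```text
clock: 3.4
tcp_pos: [0.5595, 0.2728, 0.2513]
orientation: [0.704, 0.064, 0.704, -0.064]
wrist_force: [-0.5, -0.7, -0.7]
finger_gap: 0.0855
```

```bash
python3 snap.py cl1; python3 -c "
from h import *
print(env.get_state()['joint_pos'])"
```

```text
3.45 [0.55944376 0.27286732 0.25130121] [0.4  0.96 0.44] 0.08495444329917892
[[ 0.     0.18   0.984]
 [-0.     0.984 -0.18 ]
 [-1.    -0.     0.   ]]
[ 3.24954644e-01  4.05160037e-01  2.27316259e-01  1.39288357e+00
 -8.12631874e-05  5.05675421e-01]
```

View pics/cl1.png

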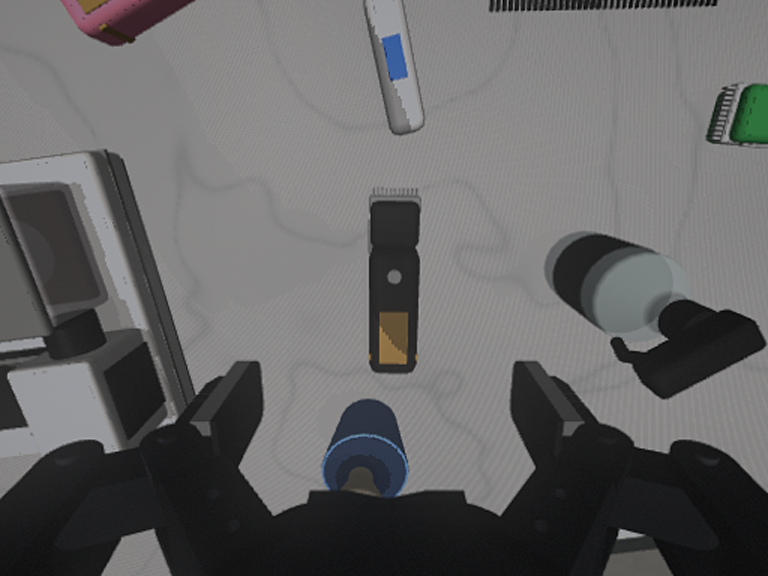

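The clipper stands nearly upright in view, with its blade tips at about (395,189) and its heel at (393,372).

```bash
python3 - <<'E'
from h import *
p=np.load("cl1.npz",allow_pickle=True)["p"]; crop(p,225,115,305,260,4,"cl1a.png")
m=np.load("cl1.npz",allow_pickle=True)["m"].item()
d=np.load("cl1.npz",allow_pickle=True)["d"]; C=cloud(m,d)[115:265,225:305].reshape(-1,3)
k=(C[:,2]>.025)&(C[:,2]<.06); r=cv2.minAreaRect((C[k][:,:2]*1000).astype(np.float32)); print(k.sum(),r,np.percentile(C[k][:,2],[5,50,95]))
k=(C[:,2]>.043)&(C[:,2]<.06); print(cv2.minAreaRect((C[k][:,:2]*1000).astype(np.float32)))
E
```

```text
3946 ((591.0803833007812, 272.6964111328125), (43.91172409057617, 166.04974365234375), 79.1635513305664) [0.02934466 0.04494861 0.04818987]
((616.2767333984375, 267.1494445800781), (42.543731689453125, 112.99566650390625), 79.83590698242188)
```

View pics/cl1a.png

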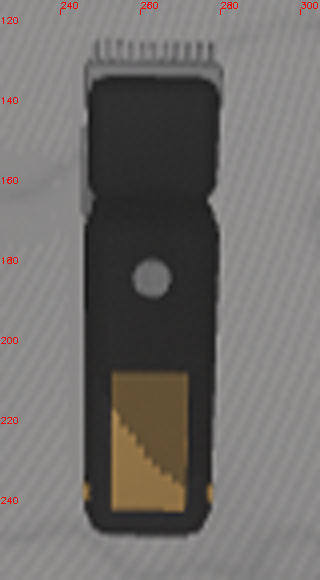

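>>> servo_tool:
  increments:
    - {"offset":[4,0.55,3.1],"yaw":0}
    - {"offset":[8,0.55,3.1],"yaw":0}
    - {"offset":[12,0.55,3.1],"yaw":0}
    - {"offset":[16,0.55,3.1],"yaw":0}
    - {"offset":[19,0.55,3.1],"yaw":0}
    - {"offset":[21,0.55,3.1],"yaw":0}
    - {"offset":[22,0.55,3.1],"yaw":0}
    - {"offset":[22,0.55,3.1],"yaw":0}

```text
clock: 4.25
tcp_pos: [0.5899, 0.2725, 0.0298]
orientation: [0.703, 0.063, 0.705, -0.064]
wrist_force: [-0.5, -0.4, 0.3]
finger_gap: 0.0855
```

```bash
python3 snap.py cl2; python3 -c "
from h import *
print(to([.591,.2727,.006]))"
```

```text
4.3 [0.59087498 0.27285479 0.03128713] [ 0.94 -0.07  1.45] 0.0852611083264902
[[-0.     0.179  0.984]
 [-0.     0.984 -0.179]
 [-1.    -0.    -0.   ]]
[ 2.53 -0.01  0.02]
```

View pics/cl2.png

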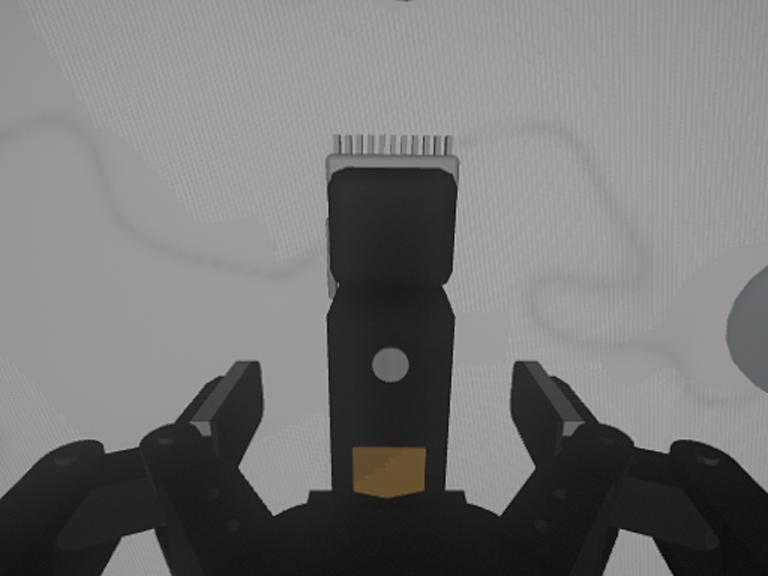

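The fingers straddle the clipper symmetrically. I'll go down and close.

>>> servo_tool:
  increments:
    - {"offset":[1,0,0],"yaw":0}
    - {"offset":[2,0,0],"yaw":0}
    - {"offset":[2.5,0,0],"yaw":0}
    - {"offset":[2.5,0,0],"yaw":0}
    - {"offset":[2.5,0,0],"yaw":0}
    - {"offset":[2.5,0,0],"yaw":0}
    - {"offset":[2.5,0,0],"yaw":0}
    - {"offset":[2.5,0,0],"yaw":0}

```text
clock: 5.1
tcp_pos: [0.5911, 0.2729, 0.0066]
orientation: [0.704, 0.064, 0.704, -0.064]
wrist_force: [0.3, -0.4, -0.3]
finger_gap: 0.0854
```

>>> servo_tool:
  increments:
    - {"offset":[0,0,0],"yaw":0}
    - {"offset":[0,0,0],"yaw":0}
    - {"offset":[0,0,0],"yaw":0}
    - {"offset":[0,0,0],"yaw":0}
    - {"offset":[0,0,0],"yaw":0}
    - {"offset":[0,0,0],"yaw":0}
    - {"offset":[0,0,0],"yaw":0}
    - {"offset":[0,0,0],"yaw":0}
  claw: 0
  force: 60

```text
clock: 5.9
tcp_pos: [0.5911, 0.273, 0.0065]
orientation: [0.704, 0.064, 0.704, -0.064]
wrist_force: [0.6, 1.7, 2.8]
finger_gap: 0.0434
```

```bash
python3 snap.py cl3
```

```text
5.95 [0.59111752 0.27297662 0.00653154] [0.25 0.82 3.91] 0.04328656864787405
[[ 0.001  0.179  0.984]
 [ 0.     0.984 -0.179]
 [-1.     0.     0.   ]]
```

View pics/cl3.png

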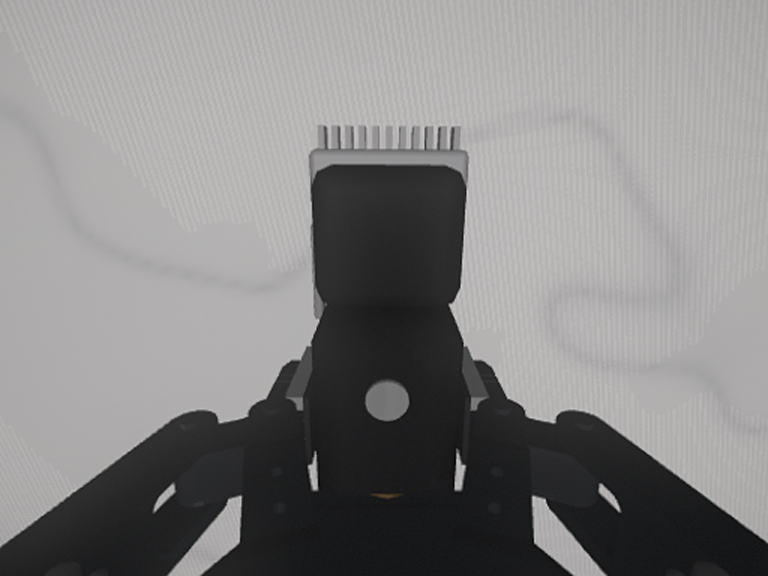

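The clipper is gripped with a gap of 43 mm, and its blade tips are at (389,126). Next I'll work out its pose in the hand.

```bash
python3 - <<'E'
from h import *
z=np.load("cl3.npz",allow_pickle=True); m=z["m"].item(); s,M=tool(); C=cloud(m,z["d"])
for uv in [(214,86),(260,86),(306,86),(211,103),(309,103),(260,120)]:
    print(uv,((C[int(uv[1]),int(uv[0])]-s["tcp_pos"])@M*1000).round(1),C[uv[1],uv[0]].round(3))
print(((atz(m,(259.3,83.8),.033)-s["tcp_pos"])@M*1000).round(1),((atz(m,(259.3,83.8),.02)-s["tcp_pos"])@M*1000).round(1))
x=np.load("st.npy"); c,sn=np.cos(x[2]),np.sin(x[2])
W=lambda a,b:(x[0]+c*a-sn*b,x[1]+sn*a+c*b)
print("short20",W(.06,-.004),"home",W(.06,.016))
E
```

```text
(214, 86) [-19.2 -18.7 -81.3] [0.508 0.269 0.026]
(260, 86) [-20.    0.2 -81.3] [0.511 0.288 0.027]
(306, 86) [-21.   18.9 -81.2] [0.515 0.306 0.027]
(211, 103) [-22.9 -19.7 -74.6] [0.514 0.267 0.029]
(309, 103) [-22.5  20.2 -74.7] [0.521 0.306 0.029]
(260, 120) [-30.5   0.2 -68.3] [0.524 0.285 0.037]
[-26.5  -0.1 -81.7] [-13.5  -0.1 -82.6]
short20 (np.float64(0.6220430994748812), np.float64(-0.12053172243038904)) home (np.float64(0.6228448128798756), np.float64(-0.10054779750017945))
```

>>> servo_tool:
  increments:
    - {"offset":[-3,0,0],"yaw":0}
    - {"offset":[-7.5,0,0],"yaw":0}
    - {"offset":[-12,0,0],"yaw":4}
    - {"offset":[-16.5,-1,0.3],"yaw":12}
    - {"offset":[-19,-4,1],"yaw":20}
    - {"offset":[-19,-8,2.1],"yaw":28}
    - {"offset":[-19,-12,3.2],"yaw":36}
    - {"offset":[-19,-15.5,4.1],"yaw":44}

```text
clock: 6.75
tcp_pos: [0.6027, 0.1111, 0.1953]
orientation: [0.628, 0.324, 0.629, -0.325]
wrist_force: [0.9, 0.1, -4.0]
finger_gap: 0.0436
```

```bash
python3 - <<'E'
from h import *
s,M=tool(); print(s["tcp_pos"],M.round(3),s["wrist_force"],s["finger_gap"]); print(to([.622,-.119,.195]), np.degrees(np.arctan2(M[1,1],M[0,1]))+2.3)
E
```

```text
[0.60267652 0.11109682 0.19534794] [[-0.002  0.816  0.578]
 [-0.001  0.578 -0.816]
 [-1.    -0.002 -0.   ]] [ 0.8910732   0.08305829 -4.01381779] 0.043634734002564915
[  0.05 -11.73  19.89] 37.63446939175979
```

>>> servo_tool:
  increments:
    - {"offset":[0,-2.2,3.8],"yaw":7}
    - {"offset":[0,-4.4,7.6],"yaw":14}
    - {"offset":[0,-6.6,11.4],"yaw":21}
    - {"offset":[0,-8.8,15.2],"yaw":28}
    - {"offset":[0,-10.8,18.4],"yaw":35}
    - {"offset":[0,-11.7,19.9],"yaw":38}
    - {"offset":[0,-11.7,19.9],"yaw":38}
    - {"offset":[0,-11.7,19.9],"yaw":38}

```text
clock: 7.55
tcp_pos: [0.6237, -0.1164, 0.1953]
orientation: [-0.489, -0.51, -0.491, 0.51]
wrist_force: [0.6, -0.1, -3.1]
finger_gap: 0.0434
```

```bash
python3 snap.py st2; python3 snap.py st2s scene;  python3 - <<'E'
from h import *
s,M=tool();  print(to([.622,-.119,.058]), np.degrees(np.arctan2(M[1,1],M[0,1]))+2.3)
E
```

```text
7.6 [ 0.62389717 -0.1157313   0.19559539] [ 0.19 -0.89 -2.42] 0.04365339311071758
[[-0.002  0.999 -0.039]
 [ 0.001 -0.039 -0.999]
 [-1.    -0.002 -0.001]]
7.65 [ 0.62404837 -0.11532551  0.19585237] [ 0.39  0.13 -3.22] 0.04341490580591699
[[-0.001  0.999 -0.038]
 [ 0.001 -0.038 -0.999]
 [-1.    -0.001 -0.001]]
[13.79 -0.17  0.39] 0.10857342242151935
```

View pics/st2.png

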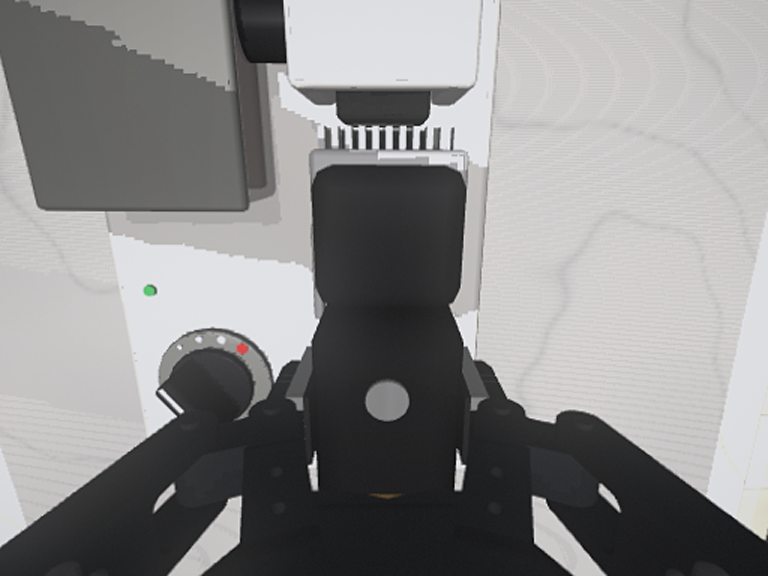

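View pics/st2s.png

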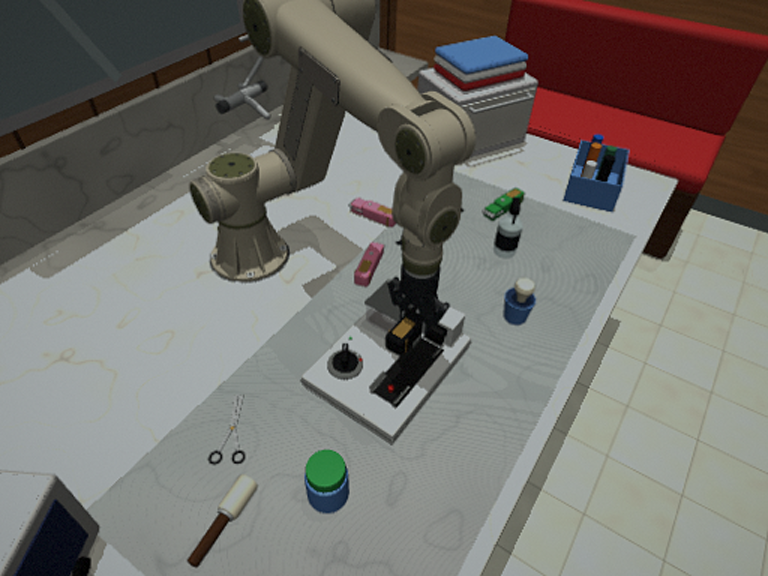

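The wrist picture shows the clipper above the cradle. The mouth's front top edge runs from about (287,85) to (478,88), and the blade is at (389,127). I'll check the cradle's middle line against the mouth.

```bash
python3 - <<'E'
from h import *
z=np.load("st2.npz",allow_pickle=True); p=z["p"]; m=z["m"].item()
crop(p,180,20,340,115,5,"st2a.png")
x=np.load("st.npy")
def L(P): 
    d=np.asarray(P)[:2]-x[:2]; c,s=np.cos(x[2]),np.sin(x[2]); return np.array([c*d[0]+s*d[1],-s*d[0]+c*d[1]])*1000
C=cloud(m,z["d"])
q=C[20:60,170:340].reshape(-1,3); k=(q[:,2]>.112)&(q[:,2]<.13); 
l=np.array([L(a) for a in q[k]]); print("mouth top x",np.percentile(l[:,0],[0,1,50,99,100]),"y min",np.percentile(l[:,1],[0,1]),np.median(q[k][:,2]))
q=C[120:150,:170].reshape(-1,3); k=(q[:,2]>.112)&(q[:,2]<.13);l=np.array([L(a) for a in q[k]]);print("bin xmax",np.percentile(l[:,0],[99,100]),"ymin",np.percentile(l[:,1],[0,1]))
s,M=tool(); print("tcp in station",L(s["tcp_pos"]))
# dots
print(L(atz(m,(150/1.5,290/1.5),.052)))
E
```

```text
mouth top x [ 13.99351016  15.88733623  59.16391052 102.85356122 104.93385653] y min [105.57399161 105.8164587 ] 0.12038689679255626
bin xmax [-8.62663082 -7.94717324] ymin [48.16107713 48.39122076]
tcp in station [61.79496517  1.28240582]
[-105.23307461  -14.99562398]
```

View pics/st2a.png

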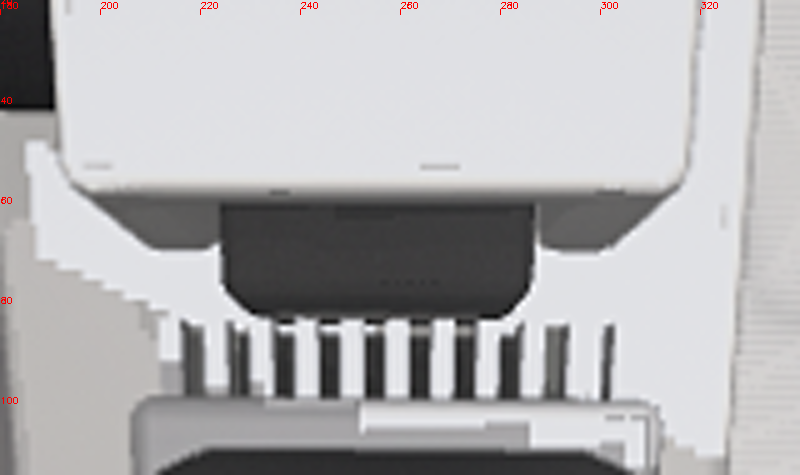

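>>> servo_tool:
  increments:
    - {"offset":[0,-0.2,0.4],"yaw":0}
    - {"offset":[3,-0.2,0.4],"yaw":0}
    - {"offset":[6,-0.2,0.4],"yaw":0}
    - {"offset":[8,-0.2,0.4],"yaw":0}
    - {"offset":[10,-0.2,0.4],"yaw":0}
    - {"offset":[11,-0.2,0.4],"yaw":0}
    - {"offset":[11,-0.2,0.4],"yaw":0}
    - {"offset":[11,-0.2,0.4],"yaw":0}

```text
clock: 8.45
tcp_pos: [0.6227, -0.1205, 0.0871]
orientation: [0.49, 0.51, 0.49, -0.51]
wrist_force: [0.2, 0.4, -2.1]
finger_gap: 0.0434
```

```bash
cat > L.py <<'E'
from h import *
x=np.load("st.npy")
def L(P): 
    d=np.asarray(P)[:2]-x[:2]; c,s=np.cos(x[2]),np.sin(x[2]); return np.array([c*d[0]+s*d[1],-s*d[0]+c*d[1]])*1000
def rep():
    s,M=tool(); print(round(s["clock"],2),"st",L(s["tcp_pos"]).round(1),"z",(s["tcp_pos"][2]*1000).round(1),"yawerr",round(np.degrees(np.arctan2(M[1,1],M[0,1]))+2.3,2),"F",s["wrist_force"].round(1),"gap",round(s["finger_gap"],4))
if __name__=="__main__": rep()
E
python3 snap.py st3; python3 L.py
```

```text
8.5 [ 0.62310697 -0.12078622  0.08761502] [ 0.15  0.22 -2.27] 0.04370250552478614
[[ 0.002  0.999 -0.04 ]
 [-0.001 -0.04  -0.999]
 [-1.     0.002  0.001]]
8.5 st [61.1 -4.2] z 87.6 yawerr 0.0 F [ 0.2  0.2 -2.3] gap 0.0437
```

View pics/st3.png

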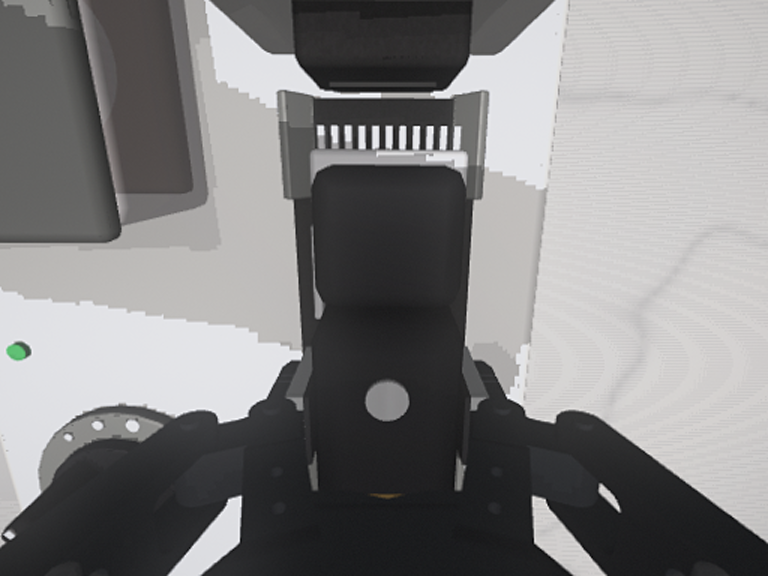

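The clipper sits between the front rails (inner edges at about x=316 and 453), about 1 mm to the right. I'll correct that and lower it.

>>> servo_tool:
  increments:
    - {"offset":[0,-0.12,0],"yaw":0}
    - {"offset":[0.8,-0.12,0],"yaw":0}
    - {"offset":[1.6,-0.12,0],"yaw":0}
    - {"offset":[2.2,-0.12,0],"yaw":0}
    - {"offset":[2.6,-0.12,0],"yaw":0}
    - {"offset":[2.9,-0.12,0],"yaw":0}
    - {"offset":[3.05,-0.12,0],"yaw":0}
    - {"offset":[3.05,-0.12,0],"yaw":0}

```text
clock: 9.3
tcp_pos: [0.6212, -0.1208, 0.0567]
orientation: [0.49, 0.51, 0.489, -0.51]
wrist_force: [-1.6, 1.5, 3.8]
finger_gap: 0.0436
```

```bash
python3 L.py
```

```text
9.3 st [59.2 -4.3] z 56.7 yawerr -0.03 F [-1.6  1.5  3.8] gap 0.0436
```

>>> servo_tool:
  increments:
    - {"offset":[0,0.05,-0.4],"yaw":0}
    - {"offset":[0,0.05,-0.8],"yaw":0}
    - {"offset":[0,0.05,-1.2],"yaw":0}
    - {"offset":[0,0.05,-1.5],"yaw":0}
    - {"offset":[0,0.05,-1.7],"yaw":0}
    - {"offset":[0,0.05,-1.9],"yaw":0}
    - {"offset":[0,0.05,-2.0],"yaw":0}
    - {"offset":[0,0.05,-2.0],"yaw":0}

```text
clock: 10.1
tcp_pos: [0.6234, -0.1024, 0.0567]
orientation: [-0.491, -0.51, -0.488, 0.511]
wrist_force: [-1.0, -9.2, 5.5]
finger_gap: 0.0433
```

```bash
python3 L.py
```

```text
10.1 st [60.6 14.2] z 56.7 yawerr -0.07 F [-1.  -9.2  5.5] gap 0.0433
```

>>> servo_tool:
  increments:
    - {"offset":[0,0,-0.1],"yaw":0}
    - {"offset":[0,0,-0.2],"yaw":0}
    - {"offset":[0,0,-0.3],"yaw":0}
    - {"offset":[0,0,-0.4],"yaw":0}
    - {"offset":[0,0,-0.4],"yaw":0}
    - {"offset":[0,0,-0.4],"yaw":0}
    - {"offset":[0,0,-0.4],"yaw":0}
    - {"offset":[0,0,-0.4],"yaw":0}

```text
clock: 10.9
tcp_pos: [0.6235, -0.0993, 0.0566]
orientation: [-0.491, -0.51, -0.488, 0.511]
wrist_force: [-1.6, -11.0, 5.0]
finger_gap: 0.0437
```

```bash
python3 L.py; python3 snap.py hm1s scene; python3 -c "
from h import *
p=np.load('hm1s.npz',allow_pickle=True)['p']; crop(p,200,180,330,300,5,'hm1.png')"
```

```text
10.9 st [60.6 17.3] z 56.6 yawerr -0.11 F [ -1.6 -11.    5. ] gap 0.0437
10.95 [ 0.62351025 -0.09928174  0.05667085] [ -0.28 -11.55   3.73] 0.043337708683017326
[[ 0.002  0.999 -0.042]
 [-0.005 -0.042 -0.999]
 [-1.     0.002  0.005]]
```

View pics/hm1.png

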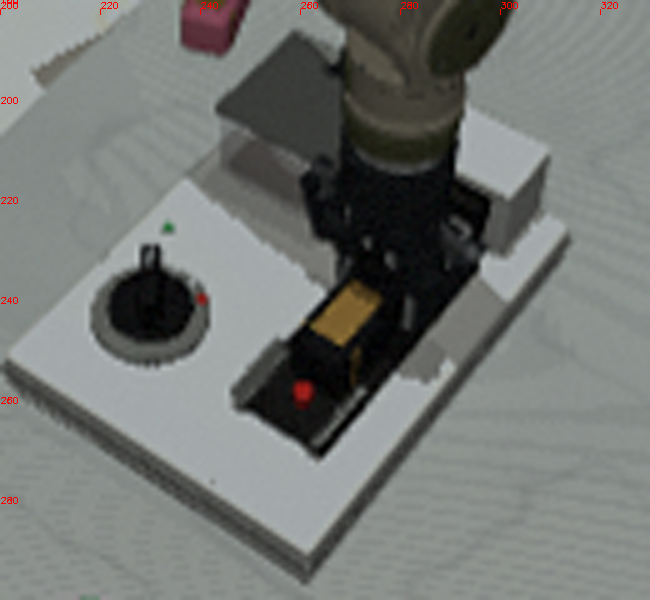

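The catch at (260,258) is visible behind the heel and seems to be up. I'll push a little more to confirm the hard stop.

>>> servo_tool:
  increments:
    - {"offset":[0,0,-0.1],"yaw":0}
    - {"offset":[0,0,-0.2],"yaw":0}
    - {"offset":[0,0,-0.25],"yaw":0}
    - {"offset":[0,0,-0.25],"yaw":0}
    - {"offset":[0,0,-0.25],"yaw":0}
    - {"offset":[0,0,-0.25],"yaw":0}
    - {"offset":[0,0,-0.25],"yaw":0}
    - {"offset":[0,0,-0.25],"yaw":0}

```text
clock: 11.75
tcp_pos: [0.6235, -0.0982, 0.0568]
orientation: [-0.491, -0.509, -0.487, 0.512]
wrist_force: [-1.7, -16.1, 4.7]
finger_gap: 0.0436
```

```bash
python3 L.py
```

```text
11.75 st [60.6 18.4] z 56.8 yawerr -0.16 F [ -1.7 -16.1   4.7] gap 0.0436
```

>>> servo_tool:
  increments:
    - {"offset":[0,0,0.1],"yaw":0}
    - {"offset":[0,0,0.2],"yaw":0}
    - {"offset":[0,0,0.2],"yaw":0}
    - {"offset":[0,0,0.2],"yaw":0}
    - {"offset":[0,0,0.2],"yaw":0}
    - {"offset":[0,0,0.2],"yaw":0}
    - {"offset":[0,0,0.2],"yaw":0}
    - {"offset":[0,0,0.2],"yaw":0}
  claw: 1

```text
clock: 12.55
tcp_pos: [0.6226, -0.0962, 0.0558]
orientation: [0.49, 0.51, 0.49, -0.51]
wrist_force: [0.2, 0.6, 0.0]
finger_gap: 0.0855
```

```bash
python3 L.py
```

```text
12.55 st [59.5 20.3] z 55.8 yawerr -0.02 F [0.2 0.6 0. ] gap 0.0855
```

>>> servo_tool:
  increments:
    - {"offset":[-4,0,0],"yaw":0}
    - {"offset":[-8,0,0],"yaw":0}
    - {"offset":[-12,0,0],"yaw":-4}
    - {"offset":[-14,-3,2.5],"yaw":-12}
    - {"offset":[-15,-6,5],"yaw":-20}
    - {"offset":[-15,-9,7.5],"yaw":-28}
    - {"offset":[-15,-12,10],"yaw":-36}
    - {"offset":[-15,-12.5,10.5],"yaw":-36.3}

```text
clock: 13.35
tcp_pos: [0.4907, -0.1977, 0.2063]
orientation: [0.624, 0.332, 0.624, -0.333]
wrist_force: [0.7, 0.1, -0.6]
finger_gap: 0.0854
```

```bash
python3 L.py;python3 snap.py d1; python3 snap.py d1s scene; python3 snap.py d1d side; python3 -c "
from h import *
p=np.load('d1s.npz',allow_pickle=True)['p']; crop(p,200,180,330,300,5,'d1sc.png')
p=np.load('d1d.npz',allow_pickle=True)['p']; crop(p,200,140,310,220,6,'d1dc.png')
print(env.get_state()['joint_pos'])"
```

```text
13.35 st [-68.2 -86.4] z 206.3 yawerr 36.23 F [ 0.7  0.1 -0.6] gap 0.0854
13.4 [ 0.49151247 -0.19767192  0.20628775] [-0.78  0.27  0.55] 0.0856431883485352
[[-0.     0.831  0.556]
 [-0.001  0.556 -0.831]
 [-1.    -0.     0.001]]
13.45 [ 0.49282793 -0.19692142  0.20623492] [ 0.74 -0.49 -0.64] 0.0854889324469113
[[ 0.001  0.832  0.555]
 [-0.     0.555 -0.832]
 [-1.     0.001  0.001]]
13.5 [ 0.49365979 -0.19638952  0.20611137] [ 0.09 -0.34 -0.03] 0.08515207239467854
[[ 0.001  0.831  0.556]
 [-0.     0.556 -0.831]
 [-1.     0.001  0.001]]
[-5.30037788e-01  2.36612981e-01 -1.18974863e-01  1.21423222e+00
  4.49921571e-04  4.50617200e-01]
```

View pics/d1.png

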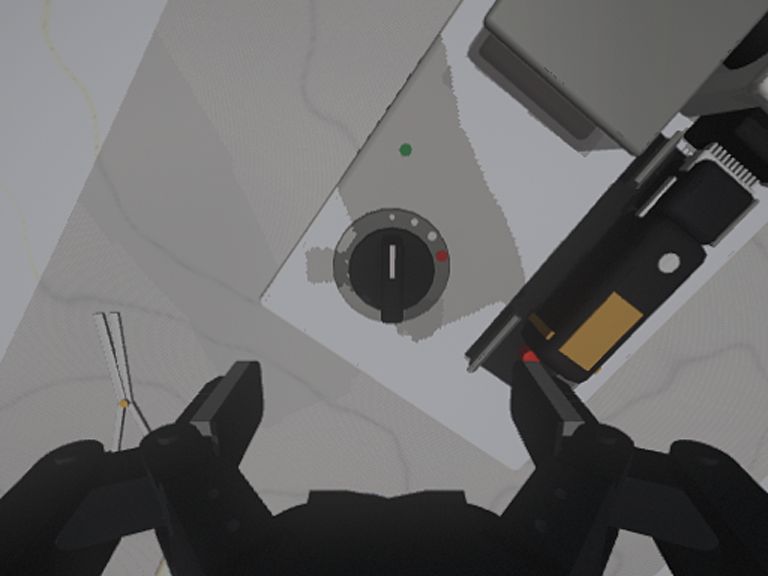

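View pics/d1sc.png

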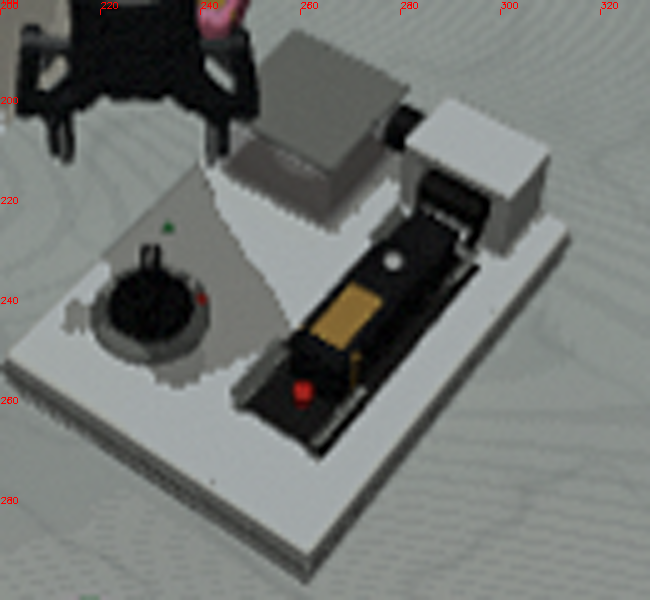

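View pics/d1dc.png

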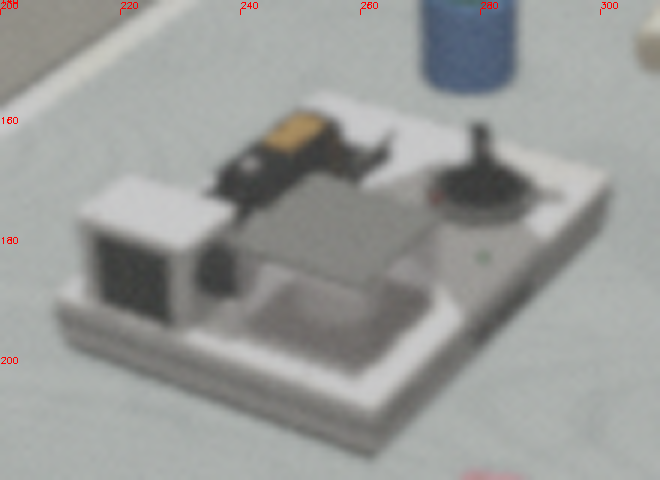

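The wrist view shows the bar upright at x≈392 (pointer at (392,262)), so the jaws are square to it. The clipper lies in the mouth with the red catch at its heel (530,356). I'll check the numbers.

```bash
python3 - <<'E'
from L import *
rep()
for n in ("d1","d1s"):
    z=np.load(n+".npz",allow_pickle=True); m=z["m"].item(); C=cloud(m,z["d"]).reshape(-1,3)
    l=np.array([L(a) for a in C]); 
    k=(C[:,2]>.07)&(C[:,2]<.105)&(abs(l[:,0]-60)<40)&(l[:,1]>-110)&(l[:,1]<60)
    print(n,k.sum(),np.percentile(l[k],[1,50,99],axis=0).round(1).tolist(),cv2.minAreaRect(l[k].astype(np.float32)))
    k=(C[:,2]>.09)&(C[:,2]<.108)&(abs(l[:,0]+65)<40)&(abs(l[:,1]+85)<40)
    print("bar",k.sum(),cv2.minAreaRect(l[k].astype(np.float32)) if k.sum()>5 else "",np.percentile(C[k][:,2],[5,50,95]) if k.sum()>5 else "")
    k=(C[:,2]>.053)&(C[:,2]<.068)&(abs(l[:,0]-60)<9)&(abs(l[:,1]+78)<9)
    print("catch",k.sum(),np.percentile(C[k][:,2],[50,95]) if k.sum() else "",l[k].mean(0) if k.sum() else "")
m=np.load("d1.npz",allow_pickle=True)["m"].item()
p=np.load("d1.npz",allow_pickle=True)["p"]; crop(p,210,130,410,270,4,"d1c.png")
for uv in [(264/1,322/1.5),]: print(L(atz(m,uv,.101)))
E
```

```text
13.5 st [-65.2 -84.9] z 206.1 yawerr 36.11 F [ 0.1 -0.3 -0. ] gap 0.0852
d1 7624 [[23.6, -86.5], [51.0, -1.7], [80.1, 58.9]] ((58.49091339111328, -24.83203125), (73.56777954101562, 169.65859985351562), 0.008264565840363503)
bar 810 ((-65.77471160888672, -84.52940368652344), (13.328795433044434, 51.280609130859375), 36.11067581176758) [0.09907433 0.10143855 0.10280934]
catch 90 [0.06192616 0.06334538] [ 55.31395999 -77.96236929]
d1s 489 [[25.0, -97.3], [66.0, -19.1], [93.3, 57.8]] ((59.564491271972656, -24.3692626953125), (167.56552124023438, 71.16388702392578), 88.9923095703125)
bar 56 ((-65.01687622070312, -85.04029846191406), (13.30463981628418, 51.81224060058594), 35.07376480102539) [0.09338561 0.09987943 0.10307958]
catch 20 [0.05900771 0.06391037] [ 59.09496281 -77.34674017]
[ -49.00596876 -102.73073603]
```

View pics/d1c.png

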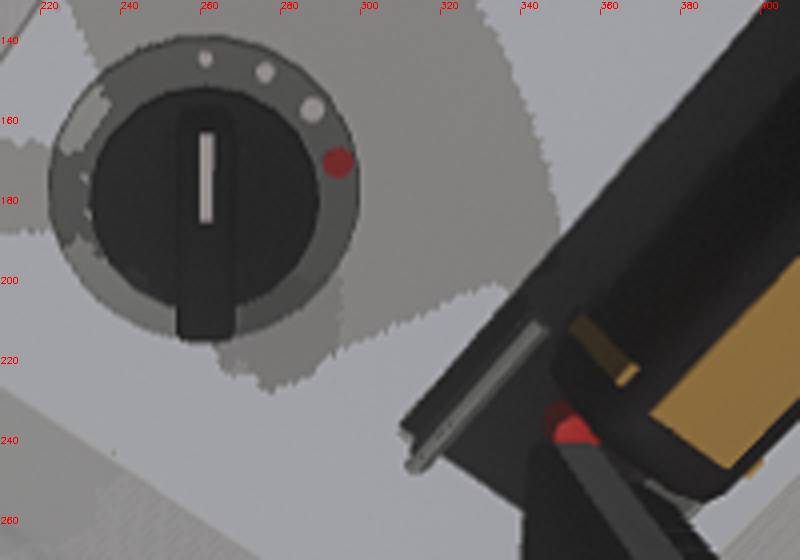

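>>> servo_tool:
  increments:
    - {"offset":[3,0,0],"yaw":0}
    - {"offset":[6,0,0],"yaw":0}
    - {"offset":[9,0,0],"yaw":0}
    - {"offset":[11,0,0],"yaw":0}
    - {"offset":[12.3,0,0],"yaw":0}
    - {"offset":[13.2,0,0],"yaw":0}
    - {"offset":[13.2,0,0],"yaw":0}
    - {"offset":[13.2,0,0],"yaw":0}

```text
clock: 14.3
tcp_pos: [0.4942, -0.1959, 0.0741]
orientation: [0.625, 0.332, 0.624, -0.332]
wrist_force: [0.2, -0.2, -0.1]
finger_gap: 0.0854
```

```bash
python3 L.py;python3 snap.py d2
```

```text
14.3 st [-64.7 -84.4] z 74.1 yawerr 36.3 F [ 0.2 -0.2 -0.1] gap 0.0854
14.35 [ 0.49435766 -0.19615081  0.07447963] [-0.13  0.06 -0.06] 0.08520685835246815
[[ 0.001  0.829  0.559]
 [-0.001  0.559 -0.829]
 [-1.     0.001  0.001]]
```

View pics/d2.png

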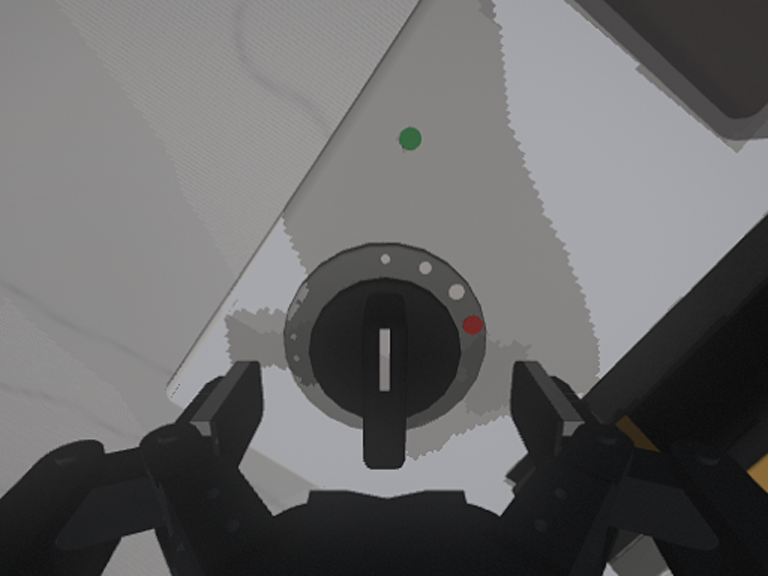

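The bar is centred between the jaws (x≈385) and parallel to the pads, so I'll close on it.

>>> servo_tool:
  increments:
    - {"offset":[0,0,0],"yaw":0}
    - {"offset":[0,0,0],"yaw":0}
    - {"offset":[0,0,0],"yaw":0}
    - {"offset":[0,0,0],"yaw":0}
    - {"offset":[0,0,0],"yaw":0}
    - {"offset":[0,0,0],"yaw":0}
    - {"offset":[0,0,0],"yaw":0}
    - {"offset":[0,0,0],"yaw":0}
  claw: 0
  force: 70

```text
clock: 15.15
tcp_pos: [0.4935, -0.1962, 0.0741]
orientation: [0.624, 0.332, 0.624, -0.332]
wrist_force: [-0.7, 0.7, 4.6]
finger_gap: 0.0127
```

```bash
python3 L.py
```

```text
15.15 st [-65.4 -84.8] z 74.1 yawerr 36.26 F [-0.7  0.7  4.6] gap 0.0127
```

>>> servo_tool:
  increments:
    - {"offset":[0,0,0],"yaw":5}
    - {"offset":[0,0,0],"yaw":12}
    - {"offset":[0,0,0],"yaw":19}
    - {"offset":[0,0,0],"yaw":26}
    - {"offset":[0,0,0],"yaw":33}
    - {"offset":[0,0,0],"yaw":40}
    - {"offset":[0,0,0],"yaw":47}
    - {"offset":[0,0,0],"yaw":54}

```text
clock: 15.95
tcp_pos: [0.4926, -0.1963, 0.0741]
orientation: [-0.404, -0.58, -0.404, 0.581]
wrist_force: [-4.1, -0.6, 6.3]
finger_gap: 0.0127
```

>>> servo_tool:
  increments:
    - {"offset":[0,0,0],"yaw":6}
    - {"offset":[0,0,0],"yaw":12}
    - {"offset":[0,0,0],"yaw":18}
    - {"offset":[0,0,0],"yaw":22}
    - {"offset":[0,0,0],"yaw":23}
    - {"offset":[0,0,0],"yaw":23}
    - {"offset":[0,0,0],"yaw":23}
    - {"offset":[0,0,0],"yaw":23}

```text
clock: 16.75
tcp_pos: [0.4922, -0.1961, 0.0741]
orientation: [-0.282, -0.648, -0.282, 0.649]
wrist_force: [-5.3, 0.3, 7.3]
finger_gap: 0.013
```

```bash
python3 L.py;python3 snap.py d3; python3 snap.py d3s scene; python3 - <<'E'
from L import *
print(env.get_state()['ft_torque'])
crop(np.load('d3s.npz',allow_pickle=True)['p'],200,180,330,300,5,'d3sc.png')
crop(np.load('d3.npz',allow_pickle=True)['p'],150,130,350,270,4,'d3c.png')
E
```

```text
16.75 st [-66.7 -84.7] z 74.1 yawerr -40.7 F [-5.3  0.3  7.3] gap 0.013
16.8 [ 0.49222598 -0.19608445  0.07410784] [-4.6   0.51  7.4 ] 0.012806719870360975
[[-0.002  0.731 -0.682]
 [-0.    -0.682 -0.731]
 [-1.    -0.001  0.002]]
16.85 [ 0.49222754 -0.19606318  0.07410421] [-5.19  0.14  7.71] 0.012627177567285873
[[-0.002  0.731 -0.682]
 [-0.    -0.682 -0.731]
 [-1.    -0.001  0.002]]
[0.14257717 1.00398228 0.25247135]
```

View pics/d3.png

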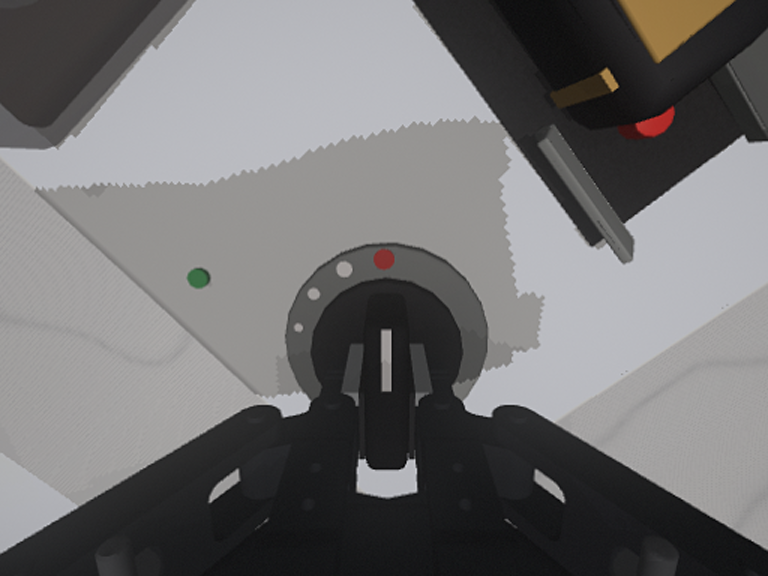

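View pics/d3sc.png

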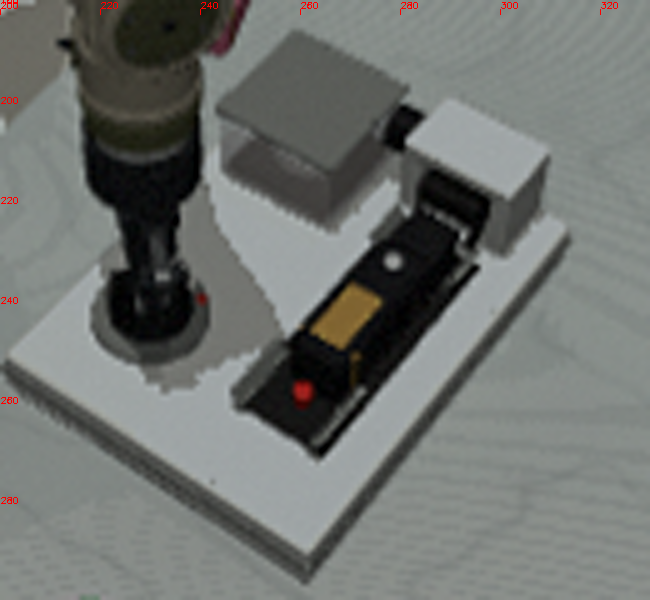

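View pics/d3c.png

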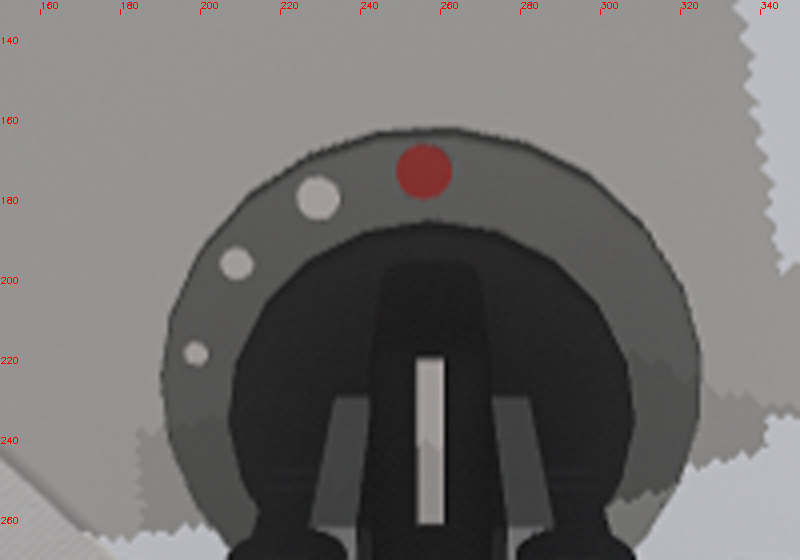

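The pointer lines up with the red dot and the bar is still parallel to the jaws. The hand turned 77°, which is about 1.34 rad. The clipper is still in the mouth with the red catch up behind its heel, so I'm handing in.

```bash
python3 -c "
from L import *
rep(); print(env.hand_in()); rep()"
```

```text
16.85 st [-66.7 -84.7] z 74.1 yawerr -40.7 F [-5.2  0.1  7.7] gap 0.0126
the job is handed in; nothing more can be done
None
the job is handed in; nothing more can be done
```

I laid the black clipper in the cradle and pushed it against the seal to its solid stop. I then let it back onto the catch, turned the dial to the third click, and handed in at 16.85 s while still holding it. Hand-in gives no verdict, so these are my own last checks:

- **Clipper and catch:** At the stop the push force rose to 16 N and the hand was within about 1 mm of the computed home. After release, both cameras put the top of the catch at about 62 mm, which is fully up, and the pictures show it behind the heel. I did not measure the clipper's resting place directly after it backed off. With the heel against the catch it should be about 3 mm short of home.
- **Dial:** The hand turned 77° (about 1.34 rad). The pointer lines up with the red dot, the bar is still parallel to the jaws, and the grip held with about 0.25 N m of twist on the wrist.
- **Other objects:** I touched nothing else, and the pictures show no object out of place. No check failed or disagreed.

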